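# Tip a slide magazine into the scanner loader and press it home

## Robot

A 7-joint arm with a two-finger parallel gripper is mounted at the origin on the work surface. World frame = base frame: x ahead of the robot, y to its left, z up, the work surface at z = 0. Lengths are in m, angles in rad, forces in N, time in s.
With the tool pointing down it reaches from about 0.425 to 0.925 m from the base axis. Payload 6.8 kg.
Tool frame: the origin (TCP) lies between the finger pads; the fingertips stand 22 mm ahead of it and the grasp point (between the pads) lies 3 mm ahead of it; z points along the fingers, y is the direction in which the jaws open and shut (so a half turn about z gives the same grasp; the last joint's range is limited). The gripper opens to 85 mm and grips with 20 to 120 N. Pads are 22 mm wide; open, the fingers measure 114 mm over their backs; the gripper's body (76 mm by 85 mm) begins 54 mm behind the grasp point. The pads swing forward as they close: fully open they stand 13 mm farther back than shut.
Start: joints at [-1.361, 0.477, 0.022, 1.555, -0.011, 1.109, -0.083], TCP at [0.211, 0.641, 0.253] pointing down, gripper open.
Joint ranges: [-2.96, 2.96], [-0.34, 2.1], [-1.41, 1.46], [0.24, 2.44], [-1.37, 4.51], [0.17, 1.92], [-2.96, 2.96]. Speed limits (rad/s): [2.39, 2.39, 3.14, 3.14, 3.14, 3.14, 3.14].

## Interface

Orientations are given as a unit quaternion [w, x, y, z].
In Python, from station import bot gives the robot as it stands. The module is installed in compiled form; this text tells all that it offers.
- The arm moves only by the tool drive_tool, never from a script. Its argument "series" is one flat list of numbers, 7 for each row, row after row: the opening, from -1 (shut) to 1 (fully open), then the shift along the tool's x, y, z in mm, then the turn, a rotation vector about the tool's x, y, z in rad. In form: [jaw, x, y, z, wx, wy, wz, jaw, x, y, z, wx, wy, wz, ...]. A call has 1 to 12 rows; each row shifts and turns the commanded pose from where the row before left it, along the tool's axes as they then stand; what a row does not reach is not made up. A row lasts 1/8 s, in which the tool goes at most 62.5 mm and 10.7 degrees, less where a joint would pass 70% of its speed; a pose out of reach is approached as far as the arm can. A call with a gripper value outside its range is refused whole. The fingers move at their own pace and stop on an object; "force" is the grip in N (left out, the last holds). Time passes only in rows, so rows that do not move let the fingers close. It gives the time, the measured TCP pose, the force and the opening at its end, in the units of the state.
- bot.get_obs(): the state, without advancing time (a new reading comes with each control period).
- bot.read_camera(name): name is "side" or "top"; returns a dict with "pixels" (400x640x3 uint8, blue, green, red), "camera_matrix" (3x3 intrinsics, pixels), "rvec" (rotation vector, rad) and "tvec" (3), from world to camera coordinates, as OpenCV has them. Camera axes: x right, y down, z forward; pixel columns grow to the right and rows downward; lengths in m; the calibration is good to about 2 mm. A picture is of the moment at which its call begins. There is no depth.
- bot.hand_in(): hands the job in, once; it reports no verdict.
The state is a dict: "t": time; "q": joint angles; "joint_vel": joint speeds; "joint_torque": joint torques, N m; "eef_pos": TCP position; "tool_rot": TCP orientation; "contact_force": force on the tool from outside, world axes, zero at the start; "torque": the same for the moment, N m; "gripper_width": opening from 0.0 (shut) to 1.0 (fully open).
Only numpy, scipy, OpenCV 4.12 (cv2) and the standard library are available. Lean on these libraries where they do the work, as an engineer would, in place of code of your own. Each camera call takes 0.05 s, during which the arm holds its last target. There are 200 camera calls.

## Task

Tip the blue slide magazine that stands on the loader bed over towards the white reader head by pushing it high up, without picking it up, so that it lies flat with its white end leading; then push it along between the orange rails until it meets the brass spring plunger, wherever that has been set. Press it home with about 8 N for a full second, never letting the plunger take more than 15 N, then back away and leave it lying against the plunger. Leave everything else on the table where it is.

Things in the scene. Friction and masses are not known exactly. Their poses are not given: they have to be found in the camera images.
- bed: Loader bed, fixed to the table: aluminium plate 170 (x) by 520 (y) by 12 mm thick; origin at the centre of its underside, on the table. Its +y axis runs along the channel towards the reader head. Its -y half is an open strip with a thin rubber top, on which the magazine stands.
- channel_mouth (a point): Centre of the channel's mouth, on the bed's top, 34 mm along the bed's +y from its origin; axes as the bed's. Here the two orange rails (30 mm tall above the bed) begin with lips flared to about 120 mm apart; from 26 mm further on to 176 mm further on they run parallel, 92 mm apart; rubbing on them adds drag.
- reader: White reader head, fixed across the +y end of the bed; origin and axes are those of the bed. Housing 150 (x) by 65 (y) mm, its top 95 mm above the table, its front face 195 mm along +y. A brass spring plunger (plate 50 wide, 34 mm tall) reaches out of it towards -y, in the middle of the channel.
- plunger_near (a point): Not the plunger itself but the nearest place its face can be: 130 mm along the bed's +y, on the centre line, 40 mm above the table; axes as the bed's. A hidden stop sets the face 0 to 40 mm beyond this point (+y), differently each time and not measured. The plunger gives by up to 8 mm at 3 N per mm, without preload.
- magazine: Blue plastic slide magazine, a rigid box 80 wide (its x) by 50 thick (its y) by 160 mm tall (its z), white band at the top, black at the foot; about 0.3 kg, evenly spread. Origin at the centre of its foot face. It starts standing on the bed's open strip, up to 0.1 rad askew to the bed. Pushed high it tips about its foot edge; pushed low it slides. Its drag on the bed is 1 to 4 N.
- magazine_center (a point): Centre of the magazine, 80 mm up from its foot; axes as the magazine's. Lying flat on its wide face it is 37 mm above the table.
- magazine_top (a point): Centre of the magazine's white top face, 160 mm from its foot; the end that must lead when it lies in the channel.
- wash_bottle: Clear wash bottle with orange cap and spout, radius 33, 215 mm tall; origin at its foot. Bystander.
- slide_rack: Black open slide rack 80 by 110 by 22 mm on the robot's side of the bed; origin under its centre. Bystander.
- oil_bottle: Small amber oil bottle, radius 14, 60 mm tall, beyond the bed; origin at its foot. Bystander.
- stain_jar: Glass jar with a red cap, radius 26, 60 mm tall, beyond the bed; origin at its foot. Bystander.
- stage_insert: Flat black frame 160 by 110 by 8 mm; origin under its centre. Bystander.
- objective: Brass objective lens standing on its wide end, radius 17, 48 mm tall; origin at its foot. Bystander.
Not all that is in view belongs to the job. There is more than one size of the magazine; the job needs the middle-sized.

How it is judged:
On the way, in this order (a step that is already met when the one before it is completed fails the run):
1. the magazine has been tipped over towards the reader head and lies flat on its wide face, white end leading (angle between magazine_center's own z axis and vertical above 1.48 rad and z of magazine_center in the frame of bed below 0.045 m and angle between the z axis of magazine_center and the y axis of bed, either way round below 0.6 rad and y of magazine_top in the frame of bed above -0.07 m and linear speed of magazine below 0.05 m/s), for 0.2 s.
2. the magazine is pressed against the plunger with more than 3 N for half a second (angle between magazine_center's own z axis and vertical above 1.48 rad and z of magazine_center in the frame of bed below 0.045 m and contact force between magazine and reader above 3 N), for 0.5 s.
At the end, for the whole second after the job is handed in: The magazine lies flat on its wide face in the channel, white end towards the reader, its centre within 10 mm of the channel's centre line and within 0.15 rad of its direction, still touching the plunger (more than 0.2 N), at rest (angle between magazine_center's own z axis and vertical above 1.48 rad and z of magazine_center in the frame of bed below 0.045 m and angle between the z axis of magazine_center and the y axis of bed, either way round below 0.15 rad and y of magazine_top in the frame of bed above 0.12 m and x of magazine_center in the frame of bed between -0.01 and 0.01 m and contact force between magazine and reader above 0.2 N and linear speed of magazine below 0.01 m/s).
It fails at once if the plunger takes more than 15 N (contact force between magazine and reader above 15 N).
It fails at once if the magazine is picked up (its centre rises above 115 mm over the table; it stands at 92 mm) (height (world z) of magazine_center above 0.115 m).
It fails at once if a bystander is moved by more than 20 mm or tipped over (distance of any of wash_bottle, slide_rack, oil_bottle, stain_jar, stage_insert, objective from where it was at the start of the episode above 0.02 m or angle between any of wash_bottle, slide_rack, oil_bottle, stain_jar, stage_insert, objective's own z axis and vertical above 0.5 rad).
It also fails if it takes over 69 s, if anything falls off the work surface, if the arm or the gripper's body presses on something with over 40 N, if the wrist force passes 120 N, or if a joint passes its speed limit or range.

## Working session

There is one attempt and no reset: what is moved stays moved. The work goes in short steps, Python scripts to look and compute and a tool call to move; the robot and the scene stay as the last step left them, time stands still between calls to the robot, and variables do not carry over. Pictures are saved under pics/ and viewed, about 8 in all and at most 12, crops included, and the job is handed in when it is done.

Besides the shell and the picture viewer there is one more tool, called in YAML: its name, and indented under it one key for each argument. drive_tool: Moves the arm, as the interface text tells. Its arguments: {"type":"object","properties":{"series":{"type":"array"},"force":{"type":"number"}},"required":["series"]}

```bash
mkdir -p pics; cat > h.py <<'E'
import numpy as np, cv2
from station import bot
def cam(n, save=None):
    c=bot.read_camera(n); np.savez(f'{n}.npz',**c)
    if save: cv2.imwrite(f'pics/{save}.png',c['pixels'])
    return c
def ray(c,u,v):
    R=cv2.Rodrigues(np.array(c['rvec'],float))[0]; t=np.array(c['tvec'],float).ravel()
    d=R.T@np.linalg.inv(c['camera_matrix'])@np.array([u,v,1.]); return -R.T@t,d
def atz(c,u,v,z):
    o,d=ray(c,u,v); return o+d*(z-o[2])/d[2]
def proj(c,P):
    return cv2.projectPoints(np.array(P,float).reshape(-1,3),np.array(c['rvec'],float),np.array(c['tvec'],float),np.array(c['camera_matrix'],float),None)[0].reshape(-1,2)
E
python3 - <<'E'
from h import *
a=cam('top');b=cam('side')
cv2.imwrite('pics/a.png',a['pixels']);cv2.imwrite('pics/b.png',b['pixels'])
for c in(a,b): print(ray(c,320,200), c['camera_matrix'][0])
o=bot.get_obs(); print({k:np.round(v,3) for k,v in o.items()})
E
```

```text
(array([ 0.16952551, -0.01145917,  1.98779099]), array([ 0.2101125 , -0.01369869, -0.97765846])) [491.30782412   0.         315.72491521]
(array([-0.17713307, -0.96261675,  0.84888643]), array([ 0.52482775,  0.68862043, -0.50053101])) [430.22195533   0.         319.07475425]
{'t': np.float64(0.1), 'q': array([-1.361,  0.478,  0.022,  1.556, -0.011,  1.109, -0.083]), 'joint_vel': array([ 0.001, -0.001,  0.001, -0.002,  0.   , -0.   , -0.001]), 'joint_torque': array([ 4.0000e-03, -5.9776e+01,  1.6140e+00, -2.8196e+01,  1.3000e-02,
        5.0000e-03, -0.0000e+00]), 'eef_pos': array([0.211, 0.641, 0.252]), 'tool_rot': array([-0.   ,  0.158,  0.987, -0.001]), 'contact_force': array([ 0.229, -0.574,  0.143]), 'torque': array([ 0.022,  0.083, -0.071]), 'gripper_width': np.float64(1.0)}
```

View pics/a.png

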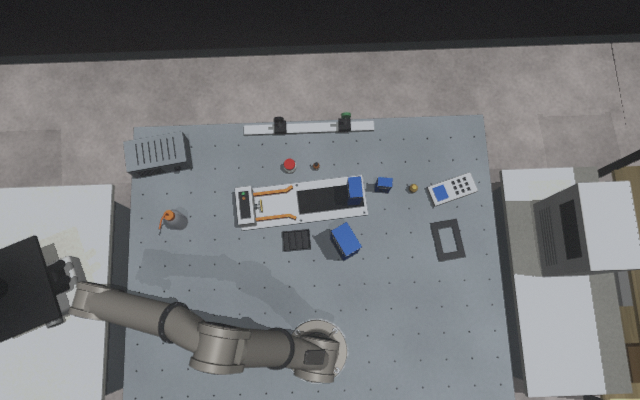

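View pics/b.png

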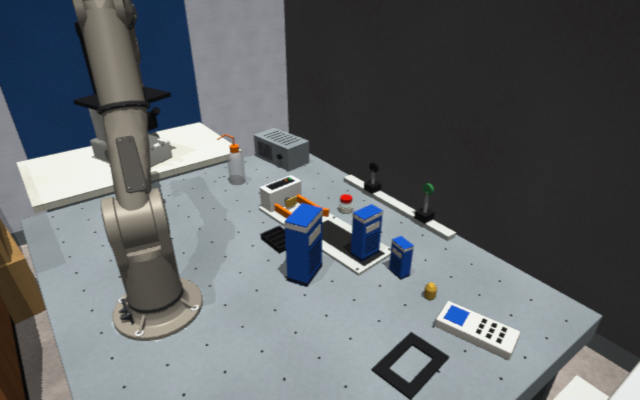

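The top view shows the bed from (237,205) to (366,197), with the reader at (245,205) on the left. Blue candidates:
- a large box on the table: top (345,240), side (305,245)
- a middle-sized box on the bed: top (356,187), side (367,232)
- a small box on the table: top (384,184), side (401,257)

I choose the middle one on the bed and check it in a crop.

```bash
python3 - <<'E'
import cv2,numpy as np
a=np.load('top.npz')['pixels'][160:260,225:395]; b=np.load('side.npz')['pixels'][170:285,250:420]
A=cv2.resize(a,None,fx=4.7,fy=4.7,interpolation=cv2.INTER_CUBIC);B=cv2.resize(b,None,fx=4.7,fy=4.7,interpolation=cv2.INTER_CUBIC)
for I,(x0,y0) in((A,(225,160)),(B,(250,170))):
  for k in range(0,170,10):
    cv2.putText(I,str(x0+k),(int(k*4.7),8),0,.3,(0,255,255)); cv2.line(I,(int(k*4.7),8),(int(k*4.7),14),(0,255,255))
  for k in range(0,115,10): cv2.putText(I,'-'+str(y0+k),(0,int(k*4.7)+4),0,.3,(0,255,255))
cv2.imwrite('pics/c.png',A);cv2.imwrite('pics/d.png',B)
E
```

```text
(no output)
```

View pics/c.png

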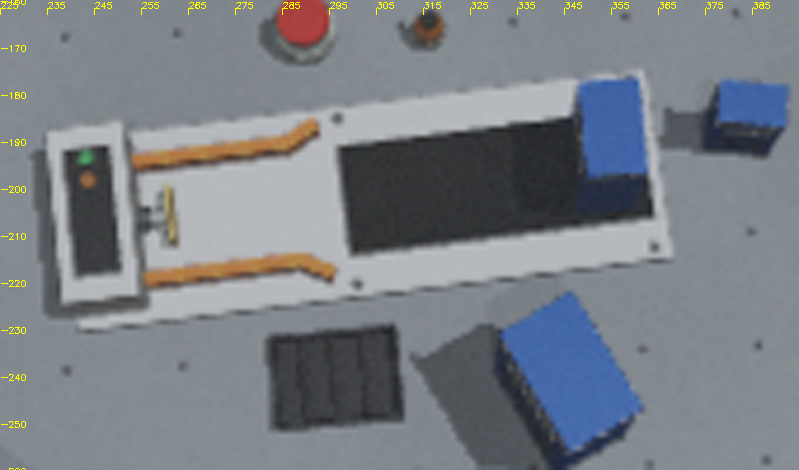

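View pics/d.png

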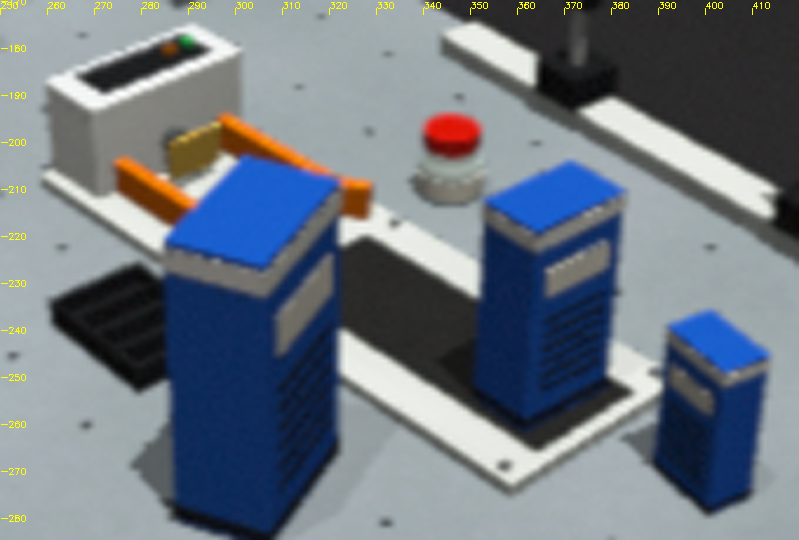

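```bash
cat >> h.py <<'E'
def fit(obs,x0):
    # obs: list of (cam, local xyz, uv); pose planar x,y,yaw
    from scipy.optimize import least_squares
    def W(p,l):
        c,s=np.cos(p[2]),np.sin(p[2]); return [p[0]+c*l[0]-s*l[1],p[1]+s*l[0]+c*l[1],l[2]]
    f=lambda p: np.concatenate([proj(c,W(p,l))[0]-uv for c,l,uv in obs])
    r=least_squares(f,x0,loss='soft_l1'); return r.x,f(r.x).reshape(-1,2)
E
python3 - <<'E'
from h import *
T=dict(np.load('top.npz'));S=dict(np.load('side.npz'))
t=lambda x,y:np.array([225+(x+.5)/4.7-.5,160+(y+.5)/4.7-.5]); s=lambda x,y:np.array([250+(x+.5)/4.7-.5,170+(y+.5)/4.7-.5])
bx,by=.085,.26
bed=[(T,(-bx,-by,.012),t(672,257)),(T,(bx,-by,.012),t(643,72)),(T,(-bx,by,.012),t(80,330)),
(S,(-bx,-by,.012),s(513,490)),(S,(bx,-by,.012),s(665,385)),(S,(-bx,by,.012),s(42,178))]
p,r=fit(bed,[.6,.05,0]);print('bed',p.round(4));print(r.round(1).tolist())
z=.172
m=[(T,(.04,.025,z),t(580,84)),(T,(.04,-.025,z),t(638,79)),(T,(-.04,-.025,z),t(646,172)),(T,(-.04,.025,z),t(588,178)),
(S,(-.04,.025,z),s(484,203)),(S,(.04,.025,z),s(570,160)),(S,(.04,-.025,z),s(626,188)),(S,(-.04,-.025,z),s(540,236)),
(S,(-.04,-.025,.012),s(527,426)),(S,(.04,-.025,.012),s(605,380)),(S,(-.04,.025,.012),s(478,388))]
q,r=fit(m,[.6,-.1,0]);print('mag',q.round(4));print(r.round(1).tolist())
c,sn=np.cos(p[2]),np.sin(p[2]);d=q[:2]-p[:2];print('mag in bed',c*d[0]+sn*d[1],-sn*d[0]+c*d[1],q[2]-p[2])
bl=lambda P:(c*(P[0]-p[0])+sn*(P[1]-p[1]),-sn*(P[0]-p[0])+c*(P[1]-p[1]))
print('plunger top edge', bl(atz(T,*t(166,186),.057)),bl(atz(T,*t(174,245),.057)))
# other bodies in bed frame
for n,uv,zz in[('rack',t(335,378),.022),('jar',t(303,20),.06),('oil',t(430,22),.06),('big top',t(570,375),.2),('small',t(750,105),.1),('rails+',t(315,128),.042),('rail-',t(333,272),.042)]:
  P=atz(T,*uv,zz);print(n,P.round(3),np.round(bl(P),3))
E
```

```text
bed [0.5879 0.034  0.0847]
[[0.3, 0.5], [0.6, -0.1], [-0.5, 0.3], [-0.5, -0.3], [3.5, -0.6], [-0.3, -0.3]]
mag [ 0.6073 -0.1708  0.0637]
[[-1.0, -0.5], [-0.3, -0.7], [0.5, -0.1], [-0.3, -0.1], [-0.2, -0.5], [-0.0, -0.1], [0.1, 0.3], [-0.0, -0.7], [-0.2, 2.2], [0.7, 1.9], [-1.0, 2.9]]
mag in bed 0.001970628644888745 -0.20578264389182946 -0.020973892237557093
plunger top edge (np.float64(0.02330276054917325), np.float64(0.16742605144432918)) (np.float64(-0.028688725754295267), np.float64(0.16573472604572317))
rack [0.431 0.064 0.022] [-0.154  0.044]
jar [0.739 0.082 0.06 ] [0.155 0.035]
oil [ 0.733 -0.028  0.06 ] [ 0.139 -0.074]
big top [ 0.403 -0.125  0.2  ] [-0.198 -0.143]
small [ 0.639 -0.295  0.1  ] [ 0.023 -0.332]
rails+ [0.647 0.075 0.042] [0.062 0.035]
rail- [0.52  0.063 0.042] [-0.066  0.034]
```

drive_tool:
  series: [0,0,0,-15,0,0,0.146,0,0,0,-15,0,0,0.146,0,0,0,-15,0,0,0.146,0,0,0,-15,0,0,0.146,0,0,0,-15,0,0,0.146,0,0,0,-15,0,0,0.146,0,0,0,-15,0,0,0.146,0,0,0,-15,0,0,0.146,0,0,0,0,0,0,0]

```text
t: 1.23
eef_pos: [0.211, 0.6416, 0.374]
tool_rot: [-0.0, 0.676, 0.737, 0.001]
contact_force: [0.2, -0.1, -0.3]
gripper_width: 0.496
```

drive_tool:
  series: [0,-34,32,0,0,0,0,0,-34,32,0,0,0,0,0,-34,32,0,0,0,0,0,-34,32,0,0,0,0,0,-34,32,0,0,0,0,0,-34,32,0,0,0,0,0,-34,32,0,0,0,0,0,-34,32,0,0,0,0,0,-34,32,0,0,0,0,0,-34,32,0,0,0,0,0,0,0,0,0,0,0]

```text
t: 2.6
eef_pos: [0.5614, 0.3247, 0.3722]
tool_rot: [0.001, 0.678, 0.735, -0.001]
contact_force: [-0.6, 0.9, 0.2]
gripper_width: 0.503
```

drive_tool:
  series: [0,-47,0,0,0,0,0,0,-47,0,0,0,0,0,0,-47,0,0,0,0,0,0,-47,0,0,0,0,0,0,-47,0,0,0,0,0,0,-47,0,0,0,0,0,0,-47,0,0,0,0,0,0,-47,0,0,0,0,0,0,-47,0,0,0,0,0,0,-47,0,0,0,0,0,0,-47,0,0,0,0,0,0,-47,0,0,0,0,0]

```text
t: 4.1
eef_pos: [0.6067, -0.2322, 0.3723]
tool_rot: [-0.001, 0.675, 0.738, 0.0]
contact_force: [0.5, 0.3, 0.7]
gripper_width: 0.499
```

```bash
cat >> h.py <<'E'
BED=np.array([.5879,.034,.0847])
def tobed(P):
    c,s=np.cos(BED[2]),np.sin(BED[2]);d=np.array(P[:2])-BED[:2];return np.round([c*d[0]+s*d[1],-s*d[0]+c*d[1],P[2]],4)
E
python3 - <<'E'
from h import *
from scipy.spatial.transform import Rotation as R
o=bot.get_obs();q=o['tool_rot'];M=R.from_quat([*q[1:],q[0]]).as_matrix()
print(o['t'],tobed(o['eef_pos']),np.degrees(np.arctan2(M[1,1],M[0,1])),M[:,2].round(3),o['q'].round(2))
S=cam('side');cv2.imwrite('pics/e.png',cv2.resize(S['pixels'][60:310,180:480],None,fx=2.6,fy=2.4))
E
```

```text
4.1 [-0.0038 -0.2669  0.3723] 5.1317154656028565 [-0.001  0.001 -1.   ] [-0.19  0.4   0.65  1.5  -0.25  1.33  0.58]
```

View pics/e.png

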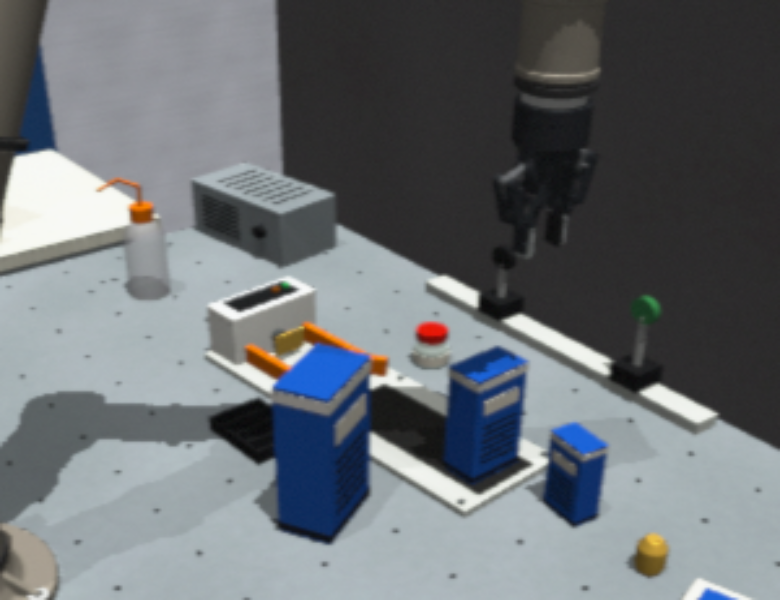

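The gripper hangs above and behind the middle magazine (crop (485,415)), clear of the others. I descend behind it, then push high.

drive_tool:
  series: [0,0,5,30,0,0,0,0,0,0,30,0,0,0,0,0,0,30,0,0,0,0,0,0,30,0,0,0,0,0,0,30,0,0,0,0,0,0,30,0,0,0,0,0,0,30,0,0,0,0,0,0,10,0,0,0,0,0,0,0,0,0,0]

```text
t: 5.28
eef_pos: [0.6113, -0.2311, 0.1528]
tool_rot: [-0.001, 0.676, 0.737, -0.0]
contact_force: [-0.4, 1.0, 0.5]
gripper_width: 0.5
```

drive_tool:
  series: [0,7,0,0,0,0,0,0,7,0,0,0,0,0,0,7,0,0,0,0,0,0,7,0,0,0,0,0,0,7,0,0,0,0,0,0,7,0,0,0,0,0]

```text
t: 6.02
eef_pos: [0.6077, -0.1894, 0.1532]
tool_rot: [-0.0, 0.676, 0.737, 0.0]
contact_force: [0.1, -0.3, -0.2]
gripper_width: 0.502
```

```bash
python3 - <<'E'
from h import *
o=bot.get_obs();print(o['t'],tobed(o['eef_pos']))
S=cam('side');cv2.imwrite('pics/f.png',cv2.resize(S['pixels'][120:300,280:480],None,fx=3,fy=3))
E
```

```text
6.025 [ 0.0009 -0.2243  0.1532]
```

View pics/f.png

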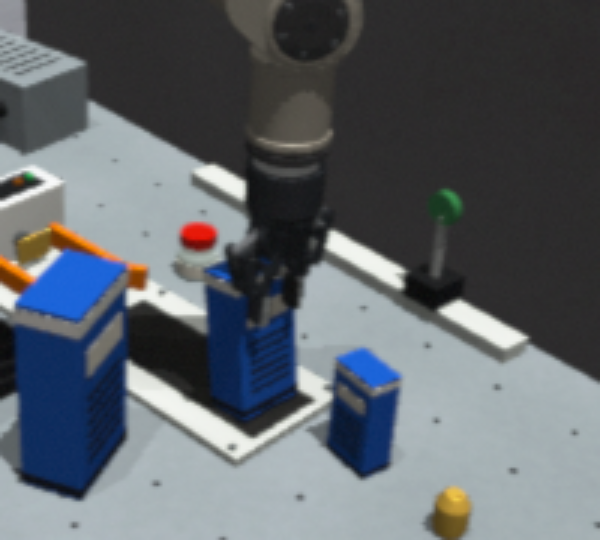

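The picture shows both fingers on the back near the top (270,300), and the magazine tilting with its rear foot edge lifted. I continue the push.

drive_tool:
  series: [0,7,0,0,0,0,0,0,7,0,0,0,0,0,0,7,0,0,0,0,0,0,7,0,0,0,0,0,0,7,0,0,0,0,0,0,7,0,0,0,0,0,0,7,0,0,0,0,0,0,7,0,0,0,0,0,0,0,0,0,0,0,0,0,0,0,0,0,0,0,0,0,0,0,0,0]

```text
validation failed for argument at $.se...
```

```bash
python3 - <<'E'
from h import *
o=bot.get_obs();print(o['t'],tobed(o['eef_pos']))
S=cam('side');T=cam('top')
a=cv2.resize(S['pixels'][160:290,250:420],(680,520),interpolation=2);cv2.imwrite('pics/g.png',a)
E
```

```text
6.075 [ 0.001  -0.2229  0.1529]
```

View pics/g.png

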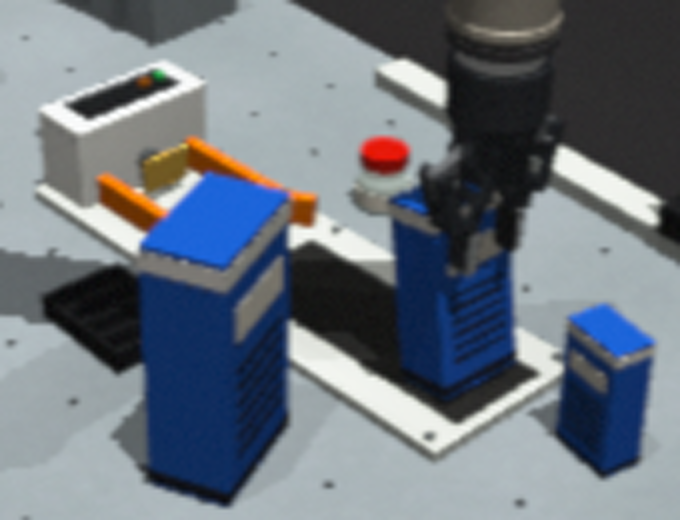

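That call was refused for a miscounted row, so nothing moved. The magazine is still tilted against the fingers at (460,230). I resend it.

drive_tool:
  series: [0,7,0,0,0,0,0,0,7,0,0,0,0,0,0,7,0,0,0,0,0,0,7,0,0,0,0,0,0,7,0,0,0,0,0,0,7,0,0,0,0,0,0,7,0,0,0,0,0,0,7,0,0,0,0,0]

```text
t: 7.18
eef_pos: [0.6031, -0.1338, 0.1533]
tool_rot: [0.0, 0.676, 0.737, 0.0]
contact_force: [-0.3, 0.1, 0.9]
gripper_width: 0.495
```

drive_tool:
  series: [0,0,0,0,0,0,0,0,0,0,0,0,0,0,0,0,0,0,0,0,0,0,0,0,0,0,0,0]

```text
t: 7.68
eef_pos: [0.6031, -0.1346, 0.1533]
tool_rot: [0.0, 0.677, 0.736, -0.0]
contact_force: [0.3, -0.3, -0.2]
gripper_width: 0.502
```

```bash
python3 - <<'E'
from h import *
o=bot.get_obs();print(o['t'],tobed(o['eef_pos']))
S=cam('side');T=cam('top')
a=cv2.resize(S['pixels'][160:290,250:420],(680,520),interpolation=2);cv2.imwrite('pics/i.png',a)
E
```

```text
7.675 [ 0.0009 -0.1693  0.1533]
```

View pics/i.png

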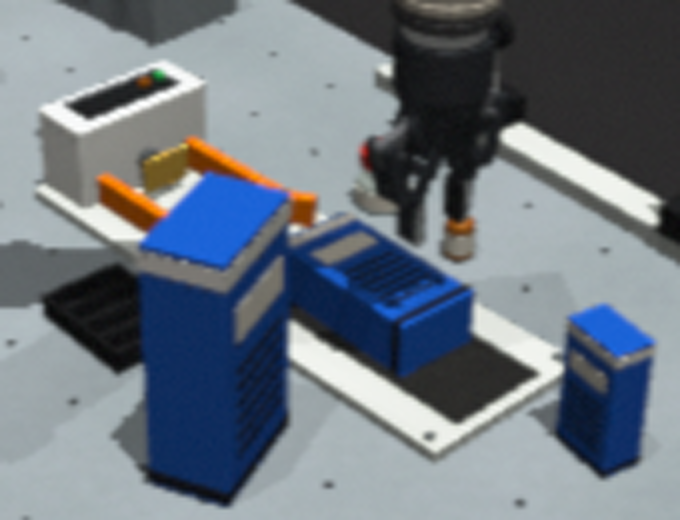

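It lies flat with the white end leading, foot face corners at (402,376), (396,318), (470,292) and (468,340) in the crop. I measure them.

```bash
python3 - <<'E'
from h import *
S=dict(np.load('side.npz'))
for x,y,z in[(402,376,.012),(397,318,.062),(470,292,.062),(468,340,.012)]:
  print(tobed(atz(S,250+x/4,160+y/4,z)))
E
```

```text
[-0.0332 -0.1764  0.012 ]
[-0.0309 -0.1659  0.062 ]
[ 0.0389 -0.1797  0.062 ]
[ 0.0423 -0.1785  0.012 ]
```

drive_tool:
  series: [0,-27,1,0,0,0,0,0,-26,1,0,0,0,0,0,0,0,27,0,0,0,0,0,0,27,0,0,0,0,0,0,27,0,0,0,0,0,0,27,0,0,0,0,0,0,0,0,0,0]

```text
t: 8.65
eef_pos: [0.6081, -0.1865, 0.0434]
tool_rot: [-0.002, 0.676, 0.736, -0.001]
contact_force: [0.2, 0.9, 0.1]
gripper_width: 0.499
```

drive_tool:
  series: [0,8,0,0,0,0,0,0,8,0,0,0,0,0,0,8,0,0,0,0,0,0,8,0,0,0,0,0,0,8,0,0,0,0,0,0,8,0,0,0,0,0,0,8,0,0,0,0,0,0,8,0,0,0,0,0]

```text
t: 9.65
eef_pos: [0.6045, -0.1238, 0.0458]
tool_rot: [0.001, 0.677, 0.736, -0.0]
contact_force: [0.0, -5.2, 4.9]
gripper_width: 0.496
```

drive_tool:
  series: [0,8,0,0,0,0,0,0,8,0,0,0,0,0,0,8,0,0,0,0,0,0,8,0,0,0,0,0,0,8,0,0,0,0,0,0,8,0,0,0,0,0]

```text
t: 10.4
eef_pos: [0.6003, -0.076, 0.0457]
tool_rot: [0.001, 0.677, 0.736, -0.0]
contact_force: [0.5, -5.7, 4.9]
gripper_width: 0.499
```

drive_tool:
  series: [0,8,0,0,0,0,0,0,8,0,0,0,0,0,0,8,0,0,0,0,0,0,8,0,0,0,0,0,0,8,0,0,0,0,0]

```text
t: 11.02
eef_pos: [0.5968, -0.0361, 0.0457]
tool_rot: [0.001, 0.677, 0.736, -0.0]
contact_force: [0.3, -5.3, 4.9]
gripper_width: 0.497
```

```bash
python3 - <<'E'
from h import *
o=bot.get_obs();print(o['t'],tobed(o['eef_pos']),o['contact_force'])
S=cam('side');T=cam('top')
a=cv2.resize(S['pixels'][160:270,250:390],(560,440),interpolation=2);b=cv2.resize(T['pixels'][170:250,230:370],(700,400),interpolation=2)
cv2.imwrite('pics/j.png',a); cv2.imwrite('pics/k.png',b)
E
```

```text
11.025 [ 0.003  -0.0706  0.0457] [ 0.33556052 -5.31403332  4.86329567]
```

View pics/k.png

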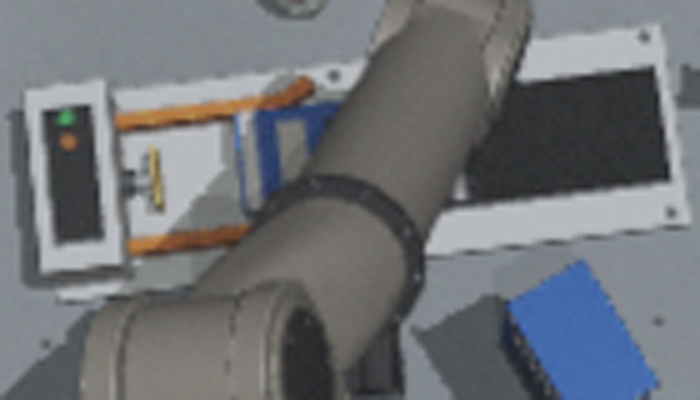

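The top view shows the white end at about (245,165), centred between the rails, with the plunger at (157,180) roughly 90 px (75–80 mm) ahead. The upward 4.9 N is odd, so I back off briefly to check the force zero.

drive_tool:
  series: [0,-4,0,0,0,0,0,0,0,0,0,0,0,0,0,0,0,0,0,0,0]

```text
t: 11.5
eef_pos: [0.5967, -0.0392, 0.045]
tool_rot: [-0.0, 0.676, 0.737, -0.0]
contact_force: [0.4, 0.3, 0.1]
gripper_width: 0.501
```

drive_tool:
  series: [0,2,0,0,0,0,0,0,2,0,0,0,0,0,0,2,0,0,0,0,0,0,2,0,0,0,0,0,0,2,0,0,0,0,0,0,2,0,0,0,0,0]

```text
t: 12.25
eef_pos: [0.596, -0.0275, 0.0453]
tool_rot: [0.0, 0.676, 0.736, -0.0]
contact_force: [0.8, -2.4, -1.7]
gripper_width: 0.503
```

Zero is fine, and with the friction state relieved the drag is about 2.4 N. I continue.

drive_tool:
  series: [0,4,0,0,0,0,0,0,4,0,0,0,0,0,0,4,0,0,0,0,0,0,4,0,0,0,0,0,0,4,0,0,0,0,0,0,4,0,0,0,0,0,0,4,0,0,0,0,0,0,4,0,0,0,0,0,0,4,0,0,0,0,0]

```text
t: 13.38
eef_pos: [0.593, 0.0086, 0.0453]
tool_rot: [-0.0, 0.676, 0.736, -0.0]
contact_force: [0.1, -1.4, -1.3]
gripper_width: 0.503
```

drive_tool:
  series: [0,1,0,0,0,0,0,0,1,0,0,0,0,0,0,1,0,0,0,0,0,0,1,0,0,0,0,0]

```text
t: 13.88
eef_pos: [0.5927, 0.0123, 0.0453]
tool_rot: [0.0, 0.676, 0.736, -0.0]
contact_force: [0.1, -1.5, -1.4]
gripper_width: 0.499
```

drive_tool:
  series: [0,1,0,0,0,0,0,0,1,0,0,0,0,0,0,1,0,0,0,0,0]

```text
t: 14.25
eef_pos: [0.5924, 0.0154, 0.0453]
tool_rot: [-0.0, 0.676, 0.737, 0.0]
contact_force: [-0.3, -1.5, -1.4]
gripper_width: 0.498
```

```bash
python3 - <<'E'
from h import *
o=bot.get_obs();print(o['t'],tobed(o['eef_pos']),o['contact_force'])
S=cam('side');T=cam('top')
b=cv2.resize(T['pixels'][170:240,230:330],(800,560),interpolation=2)
cv2.imwrite('pics/l.png',b)
E
```

```text
14.25 [ 0.0029 -0.0189  0.0453] [-0.31901529 -1.53336592 -1.35740582]
```

View pics/l.png

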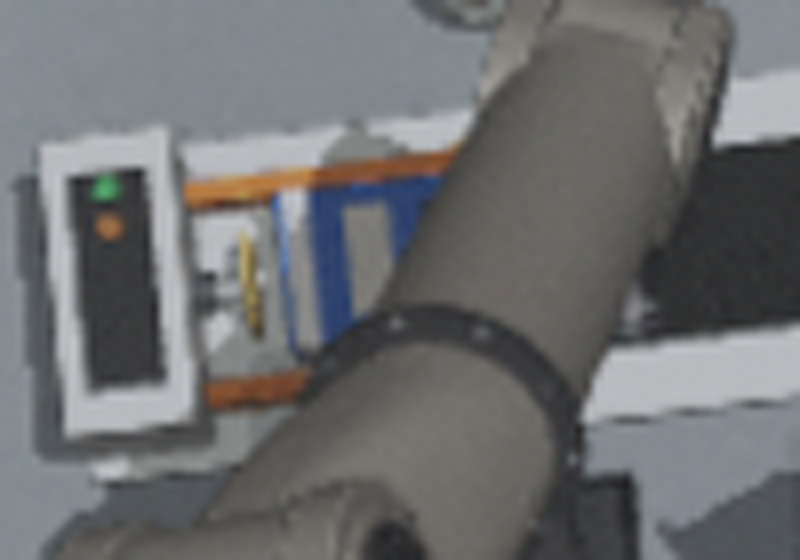

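The white face (left edge at (283,265)) is about 25 px short of the plunger (258,280), roughly 12 mm. Drag is 1.5 N.

drive_tool:
  series: [0,1,0,0,0,0,0,0,1,0,0,0,0,0,0,1,0,0,0,0,0,0,1,0,0,0,0,0,0,1,0,0,0,0,0]

```text
t: 14.98
eef_pos: [0.592, 0.0204, 0.0453]
tool_rot: [0.0, 0.676, 0.737, 0.0]
contact_force: [1.2, -2.3, 0.2]
gripper_width: 0.495
```

drive_tool:
  series: [0,1,0,0,0,0,0,0,1,0,0,0,0,0]

```text
t: 15.22
eef_pos: [0.5918, 0.0223, 0.0453]
tool_rot: [0.0, 0.676, 0.736, 0.0]
contact_force: [-0.0, -1.7, 0.1]
gripper_width: 0.503
```

drive_tool:
  series: [0,1,0,0,0,0,0]

```text
t: 15.35
eef_pos: [0.5918, 0.0234, 0.0453]
tool_rot: [0.0, 0.676, 0.736, 0.0]
contact_force: [0.7, -2.3, -0.7]
gripper_width: 0.497
```

drive_tool:
  series: [0,1,0,0,0,0,0]

```text
t: 15.48
eef_pos: [0.5917, 0.0243, 0.0453]
tool_rot: [-0.0, 0.676, 0.736, 0.0]
contact_force: [-0.3, -1.0, -1.0]
gripper_width: 0.496
```

drive_tool:
  series: [0,1,0,0,0,0,0]

```text
t: 15.6
eef_pos: [0.5916, 0.0253, 0.0453]
tool_rot: [0.0, 0.676, 0.737, 0.0]
contact_force: [-0.5, -2.4, -0.7]
gripper_width: 0.499
```

drive_tool:
  series: [0,1,0,0,0,0,0]

```text
t: 15.72
eef_pos: [0.5915, 0.0263, 0.0453]
tool_rot: [0.0, 0.676, 0.736, -0.0]
contact_force: [-0.6, -1.7, -0.7]
gripper_width: 0.498
```

drive_tool:
  series: [0,1,0,0,0,0,0]

```text
t: 15.85
eef_pos: [0.5914, 0.0273, 0.0453]
tool_rot: [0.0, 0.676, 0.737, 0.0]
contact_force: [0.1, -1.7, -0.0]
gripper_width: 0.497
```

drive_tool:
  series: [0,1,0,0,0,0,0]

```text
t: 15.98
eef_pos: [0.5913, 0.0283, 0.0453]
tool_rot: [0.0, 0.676, 0.736, 0.0]
contact_force: [0.2, -1.6, -0.4]
gripper_width: 0.501
```

drive_tool:
  series: [0,1,0,0,0,0,0]

```text
t: 16.1
eef_pos: [0.5913, 0.0293, 0.0453]
tool_rot: [0.0, 0.676, 0.736, 0.0]
contact_force: [0.6, -2.3, -0.1]
gripper_width: 0.498
```

drive_tool:
  series: [0,1,0,0,0,0,0]

```text
t: 16.23
eef_pos: [0.5912, 0.0303, 0.0453]
tool_rot: [0.0, 0.676, 0.736, 0.0]
contact_force: [0.5, -2.2, -0.0]
gripper_width: 0.502
```

drive_tool:
  series: [0,1,0,0,0,0,0]

```text
t: 16.35
eef_pos: [0.5911, 0.0311, 0.0453]
tool_rot: [0.0, 0.676, 0.736, -0.0]
contact_force: [-0.3, -3.7, -0.6]
gripper_width: 0.502
```

drive_tool:
  series: [0,1,0,0,0,0,0]

```text
t: 16.48
eef_pos: [0.591, 0.0316, 0.0453]
tool_rot: [0.0, 0.677, 0.736, -0.0]
contact_force: [0.3, -4.3, -0.5]
gripper_width: 0.501
```

Contact has begun. Drag is about 1.9 N, so I aim for about 10 N in total.

drive_tool:
  series: [0,1,0,0,0,0,0]

```text
t: 16.6
eef_pos: [0.5909, 0.0321, 0.0453]
tool_rot: [0.001, 0.677, 0.736, -0.0]
contact_force: [1.1, -5.4, -1.2]
gripper_width: 0.502
```

drive_tool:
  series: [0,1,0,0,0,0,0]

```text
t: 16.73
eef_pos: [0.5909, 0.0326, 0.0454]
tool_rot: [0.001, 0.677, 0.736, -0.001]
contact_force: [0.8, -8.0, -0.3]
gripper_width: 0.499
```

drive_tool:
  series: [0,0.5,0,0,0,0,0]

```text
t: 16.85
eef_pos: [0.5909, 0.0327, 0.0454]
tool_rot: [0.001, 0.677, 0.736, -0.001]
contact_force: [1.3, -7.7, -0.7]
gripper_width: 0.498
```

drive_tool:
  series: [0,0.5,0,0,0,0,0,0,0,0,0,0,0,0]

```text
t: 17.1
eef_pos: [0.5908, 0.0329, 0.0454]
tool_rot: [0.001, 0.677, 0.736, -0.001]
contact_force: [0.9, -8.4, -1.2]
gripper_width: 0.501
```

drive_tool:
  series: [0,0.5,0,0,0,0,0,0,0,0,0,0,0,0]

```text
t: 17.35
eef_pos: [0.5908, 0.0332, 0.0454]
tool_rot: [0.001, 0.677, 0.736, -0.001]
contact_force: [0.8, -8.1, -0.9]
gripper_width: 0.499
```

drive_tool:
  series: [0,0.8,0,0,0,0,0,0,0,0,0,0,0,0,0,0,0,0,0,0,0]

```text
t: 17.73
eef_pos: [0.5907, 0.0335, 0.0454]
tool_rot: [0.001, 0.677, 0.736, -0.001]
contact_force: [2.1, -9.5, -1.5]
gripper_width: 0.499
```

drive_tool:
  series: [0,0,0,0,0,0,0,0,0,0,0,0,0,0,0,0,0,0,0,0,0,0,0,0,0,0,0,0,0,0,0,0,0,0,0,0,0,0,0,0,0,0,0,0,0,0,0,0,0,0,0,0,0,0,0,0,0,0,0,0,0,0,0,0,0,0,0,0,0,0]

```text
t: 18.98
eef_pos: [0.5908, 0.0336, 0.0454]
tool_rot: [0.001, 0.677, 0.736, -0.001]
contact_force: [1.3, -9.1, -0.5]
gripper_width: 0.5
```

Held about 1.6 s at roughly 7.5 N on the plunger (travel of 3 mm would mean about 9 N). Now I back off slowly.

drive_tool:
  series: [0,-0.5,0,0,0,0,0,0,-0.5,0,0,0,0,0,0,-0.5,0,0,0,0,0,0,-0.5,0,0,0,0,0,0,-0.5,0,0,0,0,0,0,-0.5,0,0,0,0,0,0,-0.5,0,0,0,0,0,0,-0.5,0,0,0,0,0,0,-0.5,0,0,0,0,0,0,-0.5,0,0,0,0,0]

```text
t: 20.23
eef_pos: [0.5911, 0.0321, 0.0453]
tool_rot: [-0.0, 0.676, 0.737, 0.0]
contact_force: [0.2, -2.3, -0.0]
gripper_width: 0.501
```

drive_tool:
  series: [0,-0.5,0,0,0,0,0,0,-0.5,0,0,0,0,0,0,-0.5,0,0,0,0,0,0,-0.5,0,0,0,0,0,0,-0.5,0,0,0,0,0,0,-0.5,0,0,0,0,0,0,-0.5,0,0,0,0,0,0,-0.5,0,0,0,0,0,0,-0.5,0,0,0,0,0,0,-0.5,0,0,0,0,0]

```text
t: 21.48
eef_pos: [0.5914, 0.0266, 0.0453]
tool_rot: [-0.0, 0.676, 0.737, -0.0]
contact_force: [-0.8, -0.1, 0.7]
gripper_width: 0.501
```

drive_tool:
  series: [0,-5,0,0,0,0,0,0,-10,0,0,0,0,0,0,-20,0,0,0,0,0,0,-25,0,-5,0,0,0,0,-25,0,-25,0,0,0,0,0,0,-30,0,0,0,0,0,0,-30,0,0,0,0,0,0,-30,0,0,0,0,0,0,-30,0,0,0,0,0,0,0,0,0,0]

```text
t: 22.72
eef_pos: [0.5999, -0.0603, 0.1977]
tool_rot: [0.002, 0.677, 0.736, 0.002]
contact_force: [-0.4, 0.4, -0.3]
gripper_width: 0.502
```

```bash
python3 - <<'E'
from h import *
o=bot.get_obs();print(o['t'],tobed(o['eef_pos']),o['contact_force'])
S=cam('side');T=cam('top')
a=cv2.resize(S['pixels'][160:260,250:400],(780,520),interpolation=2);b=cv2.resize(T['pixels'][170:250,230:350],(780,520),interpolation=2)
cv2.imwrite('pics/m.png',a);cv2.imwrite('pics/n.png',b)
E
```

```text
22.725 [ 0.004  -0.0949  0.1977] [-0.4380764   0.39346678 -0.31441149]
```

View pics/n.png

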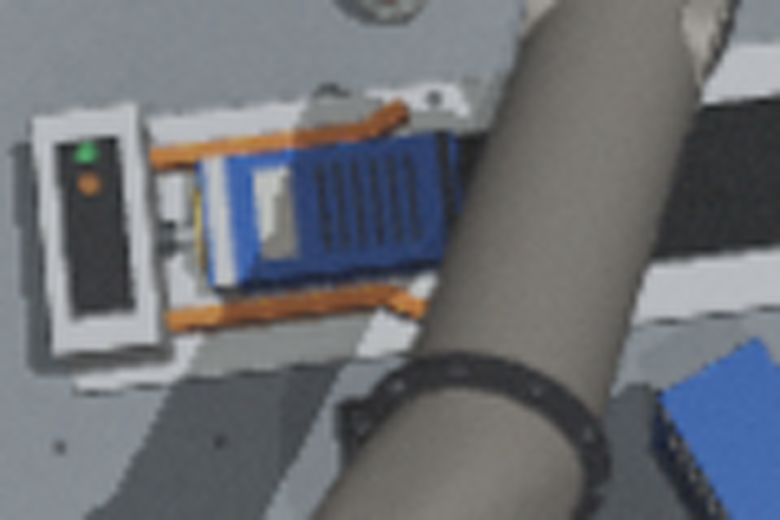

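View pics/m.png

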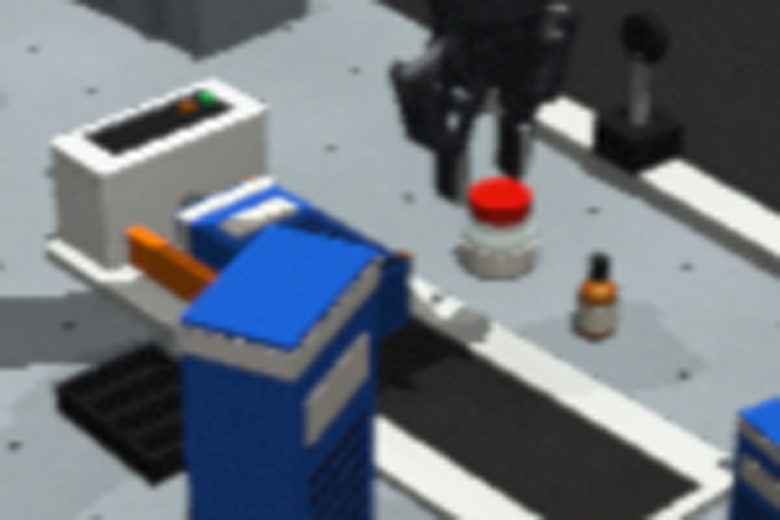

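The top view shows the magazine flat between the rails with its white end at (205,220) against the brass plate (198,225). The bystanders look untouched. I check the centring and hand in if it is good.

```bash
python3 - <<'E'
from h import *
T=dict(np.load('top.npz'))
P=[tobed(atz(T,230+x/6.5,170+y/6.5,.062)) for x,y in[(199,160),(214,288),(444,133)]]
print(P,'mid of front',(P[0]+P[1])/2,'yaw',np.arctan2(P[0][0]-P[2][0],P[0][1]-P[2][1]))
bot.hand_in() if abs((P[0]+P[1])[0]/2)<.008 else print('no')
E
```

```text
[array([0.0405, 0.1624, 0.062 ]), array([-0.0407,  0.1612,  0.062 ]), array([0.039, 0.01 , 0.062])] mid of front [-1.000e-04  1.618e-01  6.200e-02] yaw 0.00984220187151163
the job is handed in; nothing more can be done
```

I tipped the middle-sized magazine over towards the reader head with a high push, slid it between the rails to the plunger, pressed it home, backed away slowly and handed in at about 23 s.

- **Press:** I held it for about 1.6 s at a wrist force of 9.1–9.5 N. Less about 1.9 N of drag, that is about 7.5 N on the plunger. The 3 mm of plunger travel suggests about 9 N instead, so the two estimates differ slightly. Both stay well under 15 N.
- **Last picture check:** The magazine lies flat with its white end against the brass plate. Its front is 0.1 mm off the centre line, about 0.01 rad askew, with its front face at y ≈ 0.162 m. The bystanders I could see had not visibly moved.
- **Not measured:** I could not read the contact force on the plunger after backing away. I infer it from the touching faces and from the magazine staying put as the push was released.
- **Hiccups:** One move call was refused because I miscounted a row; nothing moved. While sliding, the tool briefly showed 4.9 N upward. It cleared when I backed off 4 mm and pushed again.

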